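# Put the art markers away lying flat

## Robot

A 6-joint arm with a two-finger parallel gripper is mounted at the origin on the work surface. World frame = base frame: x ahead of the robot, y to its left, z up, the work surface at z = 0. Lengths are in m, angles in rad, forces in N, time in s.
With the tool pointing down it reaches from about 0.325 to 0.9 m from the base axis. Payload 6.1 kg.
Tool frame: the origin (TCP) lies at the very end of the fingers, on their centre line; the grasp point (between the pads) lies 19 mm behind it (grip_depth is the distance from the TCP to the grasp point, in m); z points along the fingers, y is the direction in which the jaws open and shut (so a half turn about z gives the same grasp; the last joint's range is limited). The gripper opens to 85 mm and grips with 20 to 120 N. Pads are 22 mm wide; open, the fingers measure 114 mm over their backs; the gripper's body (76 mm by 85 mm) begins 54 mm behind the grasp point. The pads swing forward as they close: fully open they stand 13 mm farther back than shut.
Start: joints at [-1.338, 0.22, 1.526, -0, 1.395, -0.126], TCP at [0.219, -0.585, 0.231] pointing down, gripper open.
Joint ranges: [-2.98, 2.98], [-0.91, 2.08], [0.09, 2.57], [-1.24, 4.39], [0.2, 2.65], [-2.68, 2.68]. Speed limits (rad/s): [2.57, 2.57, 3.01, 3.14, 3.14, 3.14].

## Interface

Orientations are given as [roll, pitch, yaw] about the fixed x, y, z axes, in that order (R = Rz(yaw) Ry(pitch) Rx(roll)).
In Python, from rig import state, read_camera, close_job, grip_depth gives the robot as it stands.
- The arm moves only by the tool move_arm, never from a script. Its argument "plan" is a list of rows, each an object of numbers: "tx", "ty", "tz": the shift along the world's x, y, z in mm; "twist": the turn about the world's z in rad; "claw": the opening in per cent of the stroke, from 0 (shut) to 100 (fully open). A call has 1 to 20 rows; each row is the pose to reach, as a shift and turn from the pose commanded when the call began; what a row does not reach only later rows make up. A row lasts 1/8 s, in which the tool goes at most 62.5 mm and 10.7 degrees, less where a joint would pass 70% of its speed; a pose out of reach is approached as far as the arm can. A call with a gripper value outside its range is refused whole. The fingers move at their own pace and stop on an object; "squeeze" is the grip in N (left out, the last holds). Time passes only in rows, so rows that repeat a pose let the fingers close. It gives the time, the measured TCP pose, the force and the opening at its end, in the units of the state.
- state(): the state, without advancing time (a new reading comes with each control period).
- read_camera(name): name is "scene" or "top" or "wrist"; returns a dict with "pixels" (400x640x3 uint8, red, green, blue), "vfov" (degrees; the focal length in pixels is half the picture's height over the tangent of half this angle, whatever the lens; pixels are square), "cx", "cy" (the principal point, pixels), "R" (3x3) and "t" (3): a world point X has camera coordinates R X + t; the wrist camera has in their place "T_tool_cam" (4x4, takes a point from camera to tool coordinates, whose origin is the TCP and whose axes are the flange's). Camera axes: x right, y down, z forward; pixel columns grow to the right and rows downward; lengths in m; the calibration is good to about 2 mm. A picture is of the moment at which its call begins: read the wrist's pose just before it. There is no depth.
- close_job(): hands the job in, once; it reports no verdict.
The state is a dict: "time_s": time; "joint_pos": joint angles; "dq": joint speeds; "joint_torque": joint torques, N m; "eef_pos": TCP position; "eef_rot": TCP orientation; "ft_force": force on the tool from outside, world axes, zero at the start; "moment": the same for the moment, N m; "finger_gap": finger opening in m.
Only numpy, scipy, OpenCV 4.12 (cv2) and the standard library are available. Lean on these libraries where they do the work, as an engineer would, in place of code of your own. Each camera call takes 0.05 s, during which the arm holds its last target. There are 200 camera calls.

## Task

The workshop is over and the art markers must be stored lying down: slide the box's lid fully open, then pull each marker out of the upright holder, swing it over to lying by pushing it against the tipping rail while you hold it, and lay it flat on the floor of the box with its coloured end towards the blue-striped end of the box, no marker on top of another. When all the markers are in, slide the lid fully shut; leave the jar, the spool and the bowl alone.

Things in the scene. Friction and masses are not known exactly. Their poses are not given: they have to be found in the camera images.
- marker_box: Flat open wooden box, fixed, 190 (x) x 200 (y) x 36 mm high, walls and floor 6 mm thick. Origin: centre of its underside, z up. A BLUE stripe marks its +y end (left, seen from the robot). Outside its +y and -y walls stand lid runners 8 mm thick, 44 mm high, which run on 200 mm beyond the box towards +x. Room for four markers side by side, 38 mm apart along x, lying along y.
- lid (a joint): How far the plywood sliding lid is open, in m: 0 fully shut, 0.185 fully open (the box is then quite uncovered). It slides level along the box's +x (away from the robot) under about 2 N and stays where it is left. Shut, it covers the whole box, edges in line; its top is 43.5 mm above the table.
- lid_grip (a point): Centre of the dark wooden grip bar on the lid: 14 mm thick (box x), 70 mm long (box y), 26 mm high, its top 69.5 mm above the table. It moves with the lid; with the lid closed it is 60 mm from the box's centre on the robot's side. Axes as the box.
- holder: Upright wooden marker holder, a fixed block 196 (x) x 50 (y) x 80 mm high. Origin: centre of its underside, z up. Four square wells 21 mm wide in a row along its x, at x = -72, -24, 24 and 72 mm, their floors 12 mm above the table. Each marker present stands loosely in one of them; which well is whose varies.
- rail: Tipping rail: fixed straight aluminium bar on edge, 200 mm long (its x), 14 mm thick (its y), its top edge 60 mm above the table, on a dark steel foot 70 mm wide (y) and 8 mm high. Origin: centre of the foot's underside, z up. Held markers are pushed against its top edge to swing them over; it can be used from both sides.
- red_center (a point): Centre of the red art marker: square barrel 16 x 16 x 150 mm, about 35 g, red cap 42 mm long at one end, grey cap at the other. z: along it towards the red end; x, y: square to its faces. Starts upright in a well, red end up (top 162 mm above the table), faces parallel to the holder. Gripped at about 10 N it pivots between the pads under a push of a few N on its far end. Absent in some starts.
- red_end (a point): Middle of the red end face of the red marker, 75 mm from its centre along its z.
- yellow_center (a point): Centre of the yellow art marker: square barrel 16 x 16 x 150 mm, about 35 g, yellow cap 42 mm long at one end, grey cap at the other. z: along it towards the yellow end; x, y: square to its faces. Starts upright in a well, yellow end up (top 162 mm above the table), faces parallel to the holder. Gripped at about 10 N it pivots between the pads under a push of a few N on its far end. Absent in some starts.
- yellow_end (a point): Middle of the yellow end face of the yellow marker, 75 mm from its centre along its z.
- green_center (a point): Centre of the green art marker: square barrel 16 x 16 x 150 mm, about 35 g, green cap 42 mm long at one end, grey cap at the other. z: along it towards the green end; x, y: square to its faces. Starts upright in a well, green end up (top 162 mm above the table), faces parallel to the holder. Gripped at about 10 N it pivots between the pads under a push of a few N on its far end. Absent in some starts.
- green_end (a point): Middle of the green end face of the green marker, 75 mm from its centre along its z.
- blue_center (a point): Centre of the blue art marker: square barrel 16 x 16 x 150 mm, about 35 g, blue cap 42 mm long at one end, grey cap at the other. z: along it towards the blue end; x, y: square to its faces. Starts upright in a well, blue end up (top 162 mm above the table), faces parallel to the holder. Gripped at about 10 N it pivots between the pads under a push of a few N on its far end. Absent in some starts.
- blue_end (a point): Middle of the blue end face of the blue marker, 75 mm from its centre along its z.
- glue_jar: Bystander: amber glue jar, 64 mm wide, 90 mm high, loose, origin at the centre of its underside. Leave it alone.
- ribbon_spool: Bystander: orange ribbon spool, 68 mm wide, 50 mm high, loose, origin at the centre of its underside. Leave it alone.
- bead_bowl: Bystander: white bead bowl, 100 mm wide, 45 mm high, loose, origin at the centre of its underside. Leave it alone.

How it is judged:
On the way, in this order (a step that is already met when the one before it is completed fails the run):
1. the lid is slid open (value of joint lid above 0.165 m), for 0.2 s.
2. a marker held in the fingers has been swung over towards lying (more than 57 degrees) against the tipping rail (((angle between red_center's own z axis and vertical above 1 rad and contact force between red and rail above 0.1 N and contact force between red and the fingers above 0.5 N) or (angle between yellow_center's own z axis and vertical above 1 rad and contact force between yellow and rail above 0.1 N and contact force between yellow and the fingers above 0.5 N) or (angle between green_center's own z axis and vertical above 1 rad and contact force between green and rail above 0.1 N and contact force between green and the fingers above 0.5 N) or (angle between blue_center's own z axis and vertical above 1 rad and contact force between blue and rail above 0.1 N and contact force between blue and the fingers above 0.5 N))), for 0.1 s.
At the end, for the whole second after the job is handed in: Every marker present lies still and flat (within 7 degrees of level) on the floor of the box, its coloured end towards the blue-striped end (its centre within 30 mm of the box's middle lengthwise, coloured end at least 35 mm past the middle), and the lid is shut to within 6 mm (x of red_center in the frame of marker_box between -0.087 and 0.087 m and y of red_center in the frame of marker_box between -0.03 and 0.03 m and y of each of red_end, yellow_end, green_end, blue_end in the frame of marker_box above 0.035 m and z of each of red_center, yellow_center, green_center, blue_center in the frame of marker_box below 0.022 m and angle between each of red_center, yellow_center, green_center, blue_center's own z axis and vertical above 1.45 rad and linear speed of each of red, yellow, green, blue below 0.02 m/s and x of yellow_center in the frame of marker_box between -0.087 and 0.087 m and y of yellow_center in the frame of marker_box between -0.03 and 0.03 m and x of green_center in the frame of marker_box between -0.087 and 0.087 m and y of green_center in the frame of marker_box between -0.03 and 0.03 m and x of blue_center in the frame of marker_box between -0.087 and 0.087 m and y of blue_center in the frame of marker_box between -0.03 and 0.03 m and value of joint lid below 0.006 m and velocity of joint lid below 0.01 m/s); the robot touches nothing.
It fails at once if the glue jar is pushed more than 50 mm away or tipped over (distance of glue_jar from where it was at the start of the episode above 0.05 m or angle between glue_jar's own z axis and vertical above 0.6 rad).
It fails at once if the ribbon spool is pushed more than 50 mm away or tipped over (distance of ribbon_spool from where it was at the start of the episode above 0.05 m or angle between ribbon_spool's own z axis and vertical above 0.6 rad).
It fails at once if the bead bowl is pushed more than 50 mm away or tipped over (distance of bead_bowl from where it was at the start of the episode above 0.05 m or angle between bead_bowl's own z axis and vertical above 0.6 rad).
Of red, yellow, green, blue only 3 to 4 are there at a start; the rules pass over those that are not, and their reading is None.
At some moment in a run one of red, yellow, green, blue may be knocked a few centimetres aside while the robot is not near it.
Once in a run the grip may slacken for a moment while it holds something.
It also fails if it takes over 210 s, if anything falls off the work surface, if the arm or the gripper's body presses on something with over 40 N, if the wrist force passes 120 N, or if a joint passes its speed limit or range.

## Working session

There is one attempt and no reset: what is moved stays moved. The work goes in short steps, Python scripts to look and compute and a tool call to move; the robot and the scene stay as the last step left them, time stands still between calls to the robot, and variables do not carry over. Pictures are saved under pics/ and viewed, about 12 in all and at most 16, crops included, and the job is handed in when it is done.

Besides the shell and the picture viewer there is one more tool, called after ">>>" as a command line: name --argument value ..., lists and objects as JSON in quotes. move_arm: Moves the arm, as the interface text tells. Its arguments: {"type":"object","properties":{"plan":{"type":"array","items":{"type":"object","properties":{"tx":{"type":"number"},"ty":{"type":"number"},"tz":{"type":"number"},"twist":{"type":"number"},"claw":{"type":"number"}}}},"squeeze":{"type":"number"}},"required":["plan"]}

```bash
ls; mkdir -p pics; cat > h.py <<'E'
import numpy as np, cv2
from rig import state, read_camera, close_job, grip_depth
from scipy.spatial.transform import Rotation as Rn
def cam(name):
    s=state(); c=read_camera(name); p=c["pixels"]
    f=p.shape[0]/2/np.tan(np.radians(c["vfov"])/2)
    if "R" in c: R=np.array(c["R"]); t=np.array(c["t"])
    else:
        T=np.eye(4); T[:3,:3]=Rn.from_euler('xyz',s["eef_rot"]).as_matrix(); T[:3,3]=s["eef_pos"]
        W=np.linalg.inv(T@np.array(c["T_tool_cam"])); R=W[:3,:3]; t=W[:3,3]
    return dict(p=p,f=f,cx=c["cx"],cy=c["cy"],R=R,t=t)
def ray(c,u,v):
    d=c["R"].T@np.array([(u-c["cx"])/c["f"],(v-c["cy"])/c["f"],1]); return -c["R"].T@c["t"],d
def onz(c,u,v,z):
    o,d=ray(c,u,v); return o+d*(z-o[2])/d[2]
def proj(c,X):
    q=c["R"]@np.array(X)+c["t"]; return c["f"]*q[0]/q[2]+c["cx"],c["f"]*q[1]/q[2]+c["cy"]
def tri(a,ua,b,ub):
    o1,d1=ray(a,*ua);o2,d2=ray(b,*ub)
    s=np.linalg.lstsq(np.c_[d1,-d2],o2-o1,rcond=None)[0]
    p,q=o1+s[0]*d1,o2+s[1]*d2
    return (p+q)/2,np.linalg.norm(p-q)
def save(c,n): cv2.imwrite(f"pics/{n}.png",c["p"][:,:,::-1])
E
python3 - <<'E'
from h import *
for n in("top","scene"):
    c=cam(n);save(c,n);print(n,c["f"],c["cx"],c["cy"],-c["R"].T@c["t"],c["R"].round(3).tolist())
print(state(),grip_depth)
E
```

```text
pics
top 484.379910488872 323.4447695536983 198.79382583102148 [0.4006727  0.08881962 1.16093769] [[0.017, -0.999, 0.028], [-0.984, -0.022, -0.175], [0.175, -0.025, -0.984]]
scene 409.96620397574503 315.5520009408176 193.68854146564763 [ 1.2596638  -0.07447879  0.90417515] [[0.214, 0.977, 0.016], [0.745, -0.153, -0.649], [-0.631, 0.151, -0.761]]
{'time_s': 0.1, 'joint_pos': array([-1.33809110e+00,  2.21199645e-01,  1.52746539e+00,  1.67612232e-05,
        1.39469623e+00, -1.26092828e-01]), 'dq': array([-1.68506431e-03, -1.44214211e-03, -1.14954936e-03,  1.22108523e-03,
        4.66975875e-05,  1.42389080e-04]), 'joint_torque': array([ 2.07457042e-04, -4.98244679e+01, -3.90546119e+01, -2.23952024e-04,
        5.73164929e-03,  8.76235788e-06]), 'eef_pos': array([ 0.21935062, -0.58467701,  0.23029275]), 'eef_rot': array([-3.13984015e+00, -2.38784941e-04,  3.58794892e-01]), 'ft_force': array([-0.2788406 ,  0.31052242,  0.28948528]), 'moment': array([ 0.01193802,  0.02797665, -0.02579151]), 'finger_gap': 0.08513688864538033} 0.0187
```

View pics/top.png

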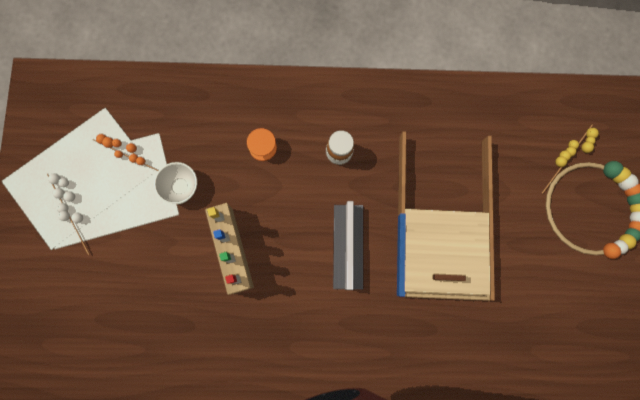

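View pics/scene.png

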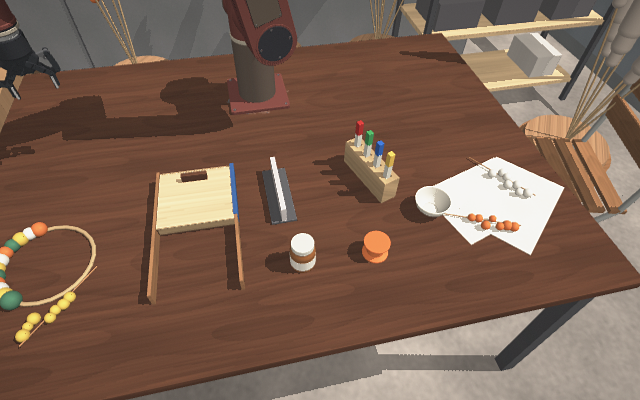

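The top view shows the box with its lid at about (448,254), the blue stripe at u≈402 and the lid grip at (449,278). The rail is at (349,246). The holder at (228,248) has yellow, blue, green and red from far to near. The jar is at (340,148), the spool at (262,144) and the bowl at (176,183). The scene view agrees, with the markers at (360,128), (370,137), (379,147) and (390,157).

```bash
python3 - <<'E'
from h import *
a=cam("top");b=cam("scene")
def blob(c,lo,hi,roi):
    x0,y0,x1,y1=roi; h=cv2.cvtColor(c["p"],cv2.COLOR_RGB2HSV)
    m=cv2.inRange(h,np.array(lo),np.array(hi)); k=np.zeros_like(m);k[y0:y1,x0:x1]=m[y0:y1,x0:x1]
    n,l,s,ce=cv2.connectedComponentsWithStats(k); 
    if n<2: return None
    i=1+np.argmax(s[1:,4]); pts=np.argwhere(l==i)[:,::-1].astype(np.float32)
    return ce[i],cv2.minAreaRect(pts),s[i]
C=dict(red=((0,150,60),(6,255,255)),yellow=((20,150,120),(32,255,255)),green=((50,120,50),(80,255,255)),blue=((105,130,60),(125,255,255)))
for n,(lo,hi) in C.items():
    p=blob(a,lo,hi,(195,195,255,300));q=blob(b,lo,hi,(340,110,410,180))
    # scene: top of blob is far-top edge; use centroids of cap for tri
    X,e=tri(a,p[0],b,q[0]); print(n,p[2],q[2],X.round(4),round(e,4), onz(a,*p[0],.155).round(3))
r=blob(a,(0,0,150),(180,60,255),(330,195,370,300)); 
print("rail",r[1],r[2]); bx=cv2.boxPoints(r[1]);print([onz(a,*q,.06).round(4) for q in bx])
rs=blob(b,(0,0,150),(180,60,255),(262,150,300,225));print("rail scene",rs[1]); print("tri",tri(a,r[0],b,rs[0]))
l=blob(a,(10,40,150),(30,200,255),(400,200,500,305)); print("lid",l[1],l[2]);print([onz(a,*q,.0435).round(4) for q in cv2.boxPoints(l[1])])
g=blob(a,(0,50,0),(20,255,110),(425,268,475,288)); print("grip",g[1]); print([onz(a,*q,.0695).round(4) for q in cv2.boxPoints(g[1])])
gs=blob(b,(0,50,0),(20,255,110),(172,165,215,186)); print(gs[1]); print("tri",tri(a,g[0],b,gs[0]))
h=blob(a,(8,40,90),(30,200,255),(200,195,260,300)); print("holder",h[1],h[2]);print([onz(a,*q,.08).round(4) for q in cv2.boxPoints(h[1])])
z=np.hstack([a["p"][190:310,195:375],a["p"][190:310,390:510]]); cv2.imwrite("pics/z.png",cv2.resize(z,None,fx=2.6,fy=2.6,interpolation=3)[:,:,::-1])
E
```

```text
red [225 275  11   8  71] [355 120   9  15 104] [0.4101 0.2518 0.1433] 0.0009 [0.41  0.25  0.155]
yellow [208 207   9  10  62] [385 154  10  13  83] [0.5491 0.2971 0.1388] 0.0048 [0.547 0.296 0.155]
green [220 253  10   8  62] [365 130   9  15  93] [0.4554 0.2663 0.1422] 0.0004 [0.455 0.264 0.155]
blue [214 230  11   9  71] [375 141   9  15 102] [0.5012 0.2811 0.1414] 0.0005 [0.5   0.279 0.155]
rail ((348.9999694824219, 245.0), (5.999999046325684, 87.99998474121094), 0.0) [346 201   7  89 616]
[array([0.3926, 0.007 , 0.06  ]), array([0.5925, 0.0089, 0.06  ]), array([ 0.5928, -0.005 ,  0.06  ]), array([ 0.3928, -0.0064,  0.06  ])]
rail scene ((278.7575378417969, 188.35096740722656), (64.90360260009766, 5.854997158050537), 78.87081146240234)
tri (array([ 4.93456396e-01, -1.89787128e-04,  2.79988463e-02]), np.float64(0.002687958036935882))
lid ((447.5, 249.5), (99.0, 91.0), 90.0) [ 402  200   92  100 7308]
[array([ 0.6007, -0.1243,  0.0435]), array([ 0.6055, -0.3407,  0.0435]), array([ 0.3758, -0.3306,  0.0435]), array([ 0.3723, -0.1218,  0.0435])]
grip ((448.9640808105469, 277.6823425292969), (32.1660041809082, 4.940530300140381), 3.012787342071533)
[array([ 0.4173, -0.1866,  0.0695]), array([ 0.4283, -0.1874,  0.0695]), array([ 0.4258, -0.2599,  0.0695]), array([ 0.4149, -0.2589,  0.0695])]
((193.0, 168.0), (42.0, 6.0), 0.0)
tri (array([ 0.42066175, -0.22915116,  0.087291  ]), np.float64(0.021573846949219398))
holder ((229.5, 247.0), (58.99999237060547, 103.99998474121094), -0.0) [ 200  195   60  105 4095]
[array([0.3659, 0.3259, 0.08  ]), array([0.5954, 0.34  , 0.08  ]), array([0.5984, 0.2075, 0.08  ]), array([0.368 , 0.1982, 0.08  ])]
```

View pics/z.png

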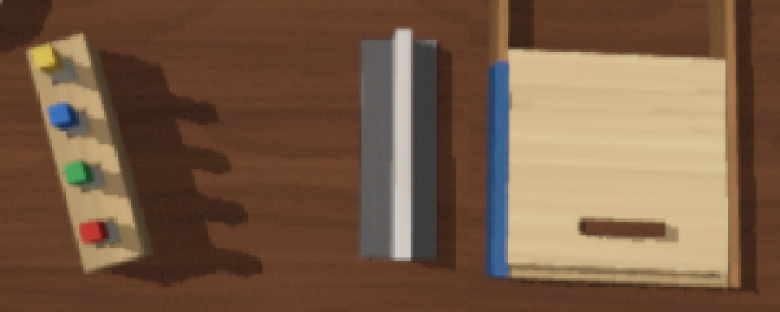

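The zoomed crop shows the rail almost parallel to world x, the holder yawed about 18° and the box yawed about -2°. Next I go above the lid grip and look.

>>> move_arm --plan '[{"tx":30,"ty":52,"twist":0.17},{"tx":58,"ty":104,"twist":0.34},{"tx":87,"ty":155,"twist":0.51},{"tx":116,"ty":207,"twist":0.68},{"tx":145,"ty":259,"twist":0.85},{"tx":174,"ty":310,"twist":1.02},{"tx":202,"ty":362,"twist":1.18},{"tx":202,"ty":362,"twist":1.18},{"tx":202,"ty":362,"twist":1.18}]'

```text
invalid input at $.plan[0]: expected keys tx, ty, tz, twist, claw
```

```bash
python3 - <<'E'
from h import *
w=cam("wrist");save(w,"w1");print(state()["eef_pos"],state()["eef_rot"],-w["R"].T@w["t"])
print(proj(w,[.4215,-.223,.0695]))
E
```

```text
[ 0.21939437 -0.58495305  0.23078585] [-3.14074556e+00 -9.67442830e-05  3.58790206e-01] [ 0.29541776 -0.55704877  0.3727175 ]
(np.float64(-72.04653635621679), np.float64(-263.1509112805892))
```

View pics/w1.png

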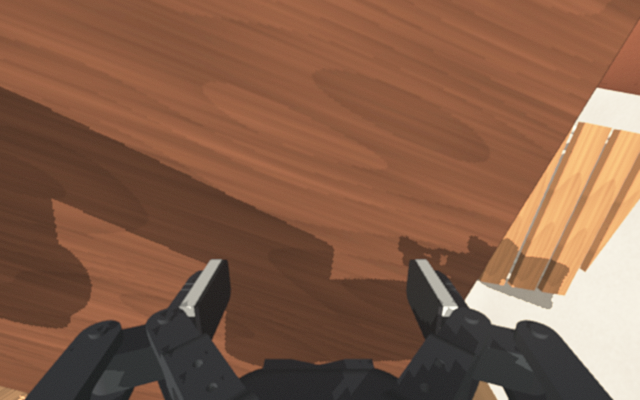

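The move was refused because every key is required, so this picture shows only the bare table and the open fingers at (215,285) and (435,285). I'll repeat it with full rows.

>>> move_arm --plan '[{"tx":30,"ty":52,"tz":0,"claw":100,"twist":0.17},{"tx":58,"ty":104,"tz":0,"claw":100,"twist":0.34},{"tx":87,"ty":155,"tz":0,"claw":100,"twist":0.51},{"tx":116,"ty":207,"tz":0,"claw":100,"twist":0.68},{"tx":145,"ty":259,"tz":0,"claw":100,"twist":0.85},{"tx":174,"ty":310,"tz":0,"claw":100,"twist":1.02},{"tx":202,"ty":362,"tz":0,"claw":100,"twist":1.18},{"tx":202,"ty":362,"tz":0,"claw":100,"twist":1.18},{"tx":202,"ty":362,"tz":0,"claw":100,"twist":1.18}]'

```text
time_s: 1.38
eef_pos: [0.4214, -0.2233, 0.2313]
eef_rot: [-3.141, 0.001, 1.539]
ft_force: [-1.2, -0.7, -0.4]
finger_gap: 0.0853
```

```bash
python3 - <<'E'
from h import *
w=cam("wrist");save(w,"w2");print(state()["eef_pos"],state()["eef_rot"],-w["R"].T@w["t"])
print(proj(w,[.4215,-.223,.0695]))
E
```

```text
[ 0.42112464 -0.22395828  0.23129685] [-3.14134863e+00  4.98264388e-04  1.53733983e+00] [ 0.42380627 -0.14248547  0.37340993]
(np.float64(318.3211478315928), np.float64(179.64846396399454))
```

View pics/w2.png

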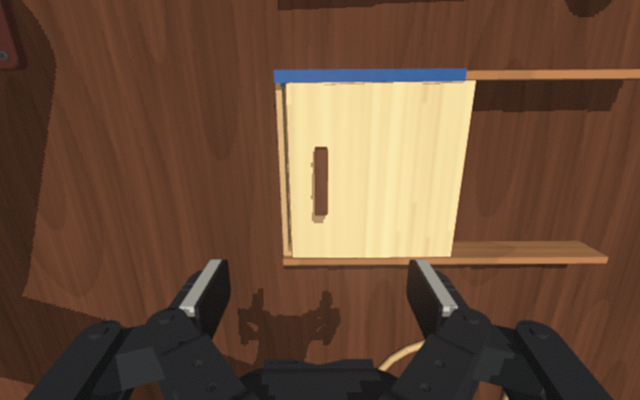

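The wrist view puts the grip at (320,181), as predicted. The lid's near edge (u≈287) sits inside the box wall (u≈279), so the lid may start slightly ajar. I'll measure the box itself.

```bash
python3 - <<'E'
from h import *
w=cam("wrist");a=cam("top")
h=cv2.cvtColor(w["p"],cv2.COLOR_RGB2HSV)
m=cv2.inRange(h,(105,130,60),(125,255,255)); n,l,s,c=cv2.connectedComponentsWithStats(m);i=1+np.argmax(s[1:,4]);
pts=np.argwhere(l==i)[:,::-1].astype(np.float32);r=cv2.minAreaRect(pts);print(r,s[i])
for z in(.036,.044):print(z,[onz(w,*q,z).round(4) for q in cv2.boxPoints(r)])
for q in((279,84),(284,262),(287,84),(291,257),(475,81),(452,257)): print(q,onz(w,*q,.036).round(4),onz(w,*q,.0435).round(4))
print([onz(a,*q,.044).round(4) for q in((398.5,213),(398,296.5),(405.5,213),(488,300))])
E
```

```text
((370.0054626464844, 74.98876953125), (12.099803924560547, 190.13339233398438), 89.35984802246094) [ 275   68  191   15 2069]
0.036 [array([ 0.381 , -0.1169,  0.036 ]), array([ 0.5725, -0.1214,  0.036 ]), array([ 0.5739, -0.1329,  0.036 ]), array([ 0.3803, -0.1282,  0.036 ])]
0.044 [array([ 0.382 , -0.1175,  0.044 ]), array([ 0.5689, -0.122 ,  0.044 ]), array([ 0.5704, -0.1331,  0.044 ]), array([ 0.3813, -0.1286,  0.044 ])]
(279, 84) [ 0.3842 -0.1302  0.036 ] [ 0.3851 -0.1305  0.0435]
(284, 262) [ 0.375  -0.3359  0.036 ] [ 0.3761 -0.3316  0.0435]
(287, 84) [ 0.3924 -0.1305  0.036 ] [ 0.3931 -0.1308  0.0435]
(291, 257) [ 0.3841 -0.3292  0.036 ] [ 0.385  -0.3251  0.0435]
(475, 81) [ 0.5841 -0.1342  0.036 ] [ 0.5805 -0.1344  0.0435]
(452, 257) [ 0.5816 -0.336   0.036 ] [ 0.5781 -0.3317  0.0435]
[array([ 0.5695, -0.1157,  0.044 ]), array([ 0.3778, -0.1126,  0.044 ]), array([ 0.5699, -0.1321,  0.044 ]), array([ 0.3734, -0.3188,  0.044 ])]
```

>>> move_arm --plan '[{"tx":0,"ty":0,"tz":-60,"twist":0,"claw":80},{"tx":0,"ty":0,"tz":-120,"twist":0,"claw":60},{"tx":0,"ty":0,"tz":-160,"twist":0,"claw":60},{"tx":0,"ty":0,"tz":-182,"twist":0,"claw":60},{"tx":0,"ty":0,"tz":-182,"twist":0,"claw":40},{"tx":0,"ty":0,"tz":-182,"twist":0,"claw":0},{"tx":0,"ty":0,"tz":-182,"twist":0,"claw":0},{"tx":0,"ty":0,"tz":-182,"twist":0,"claw":0},{"tx":0,"ty":0,"tz":-182,"twist":0,"claw":0}]' --squeeze 30

```text
time_s: 2.65
eef_pos: [0.4222, -0.2244, 0.0506]
eef_rot: [3.14, 0.003, 1.539]
ft_force: [-1.3, -4.5, 4.8]
finger_gap: 0.0134
```

>>> move_arm --plan '[{"tx":25,"ty":-1,"tz":0,"twist":0,"claw":0},{"tx":50,"ty":-1,"tz":0,"twist":0,"claw":0},{"tx":75,"ty":-2,"tz":0,"twist":0,"claw":0},{"tx":100,"ty":-3,"tz":0,"twist":0,"claw":0},{"tx":125,"ty":-4,"tz":0,"twist":0,"claw":0},{"tx":145,"ty":-4,"tz":0,"twist":0,"claw":0},{"tx":160,"ty":-5,"tz":0,"twist":0,"claw":0},{"tx":170,"ty":-5,"tz":0,"twist":0,"claw":0},{"tx":174,"ty":-5,"tz":0,"twist":0,"claw":0},{"tx":174,"ty":-5,"tz":0,"twist":0,"claw":0}]'

```text
time_s: 3.9
eef_pos: [0.5969, -0.2288, 0.0506]
eef_rot: [3.139, 0.001, 1.539]
ft_force: [1.3, -2.0, 5.4]
finger_gap: 0.0135
```

```bash
python3 -c "
from h import *
s=state();print(s['ft_force'],s['eef_pos'],s['finger_gap']);a=cam('top');cv2.imwrite('pics/o1.png',cv2.resize(a['p'][110:320,320:520],None,fx=2.8,fy=2.8,interpolation=3)[:,:,::-1])"
```

```text
[ 1.27316501 -2.00259313  5.44963103] [ 0.59685657 -0.22878048  0.05064258] 0.013530200548831766
```

View pics/o1.png

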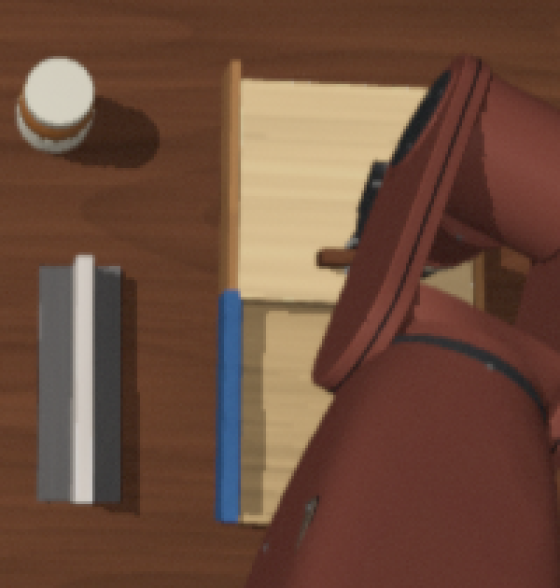

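The lid edge is now at about the far end of the box, nearly fully open. I'll nudge it until it meets the stop.

>>> move_arm --plan '[{"tx":2,"ty":0,"tz":0,"twist":0,"claw":0},{"tx":4,"ty":0,"tz":0,"twist":0,"claw":0},{"tx":5,"ty":0,"tz":0,"twist":0,"claw":0},{"tx":5,"ty":0,"tz":0,"twist":0,"claw":0}]'

```text
time_s: 4.45
eef_pos: [0.598, -0.2288, 0.0506]
eef_rot: [-3.136, 0.0, 1.539]
ft_force: [-14.2, -2.3, 15.1]
finger_gap: 0.0135
```

The stop is reached (-14 N). I release and go above the holder.

>>> move_arm --plan '[{"tx":0,"ty":0,"tz":0,"twist":0,"claw":60},{"tx":0,"ty":0,"tz":0,"twist":0,"claw":60},{"tx":0,"ty":0,"tz":50,"twist":0,"claw":60},{"tx":0,"ty":0,"tz":110,"twist":0,"claw":60},{"tx":-10,"ty":40,"tz":150,"twist":0,"claw":60},{"tx":-25,"ty":90,"tz":180,"twist":0.1,"claw":60},{"tx":-40,"ty":145,"tz":200,"twist":0.2,"claw":50},{"tx":-55,"ty":200,"tz":220,"twist":0.34,"claw":40},{"tx":-70,"ty":255,"tz":235,"twist":0.34,"claw":40},{"tx":-85,"ty":310,"tz":245,"twist":0.34,"claw":40},{"tx":-95,"ty":365,"tz":250,"twist":0.34,"claw":40},{"tx":-110,"ty":420,"tz":250,"twist":0.34,"claw":40},{"tx":-115,"ty":470,"tz":250,"twist":0.34,"claw":40},{"tx":-122,"ty":499,"tz":250,"twist":0.34,"claw":40},{"tx":-122,"ty":499,"tz":250,"twist":0.34,"claw":40},{"tx":-122,"ty":499,"tz":250,"twist":0.34,"claw":40}]' --squeeze 20

```text
time_s: 6.45
eef_pos: [0.4783, 0.2705, 0.2988]
eef_rot: [-3.141, 0.0, 1.879]
ft_force: [-0.1, -0.1, 0.1]
finger_gap: 0.0341
```

```bash
cat >> h.py <<'E'
C=dict(red=((0,150,60),(6,255,255)),yellow=((20,150,120),(32,255,255)),green=((50,120,50),(80,255,255)),blue=((105,130,60),(125,255,255)))
def comps(c,name,amin=30):
    h=cv2.cvtColor(c["p"],cv2.COLOR_RGB2HSV);m=cv2.inRange(h,*map(np.array,C[name]))
    n,l,s,ce=cv2.connectedComponentsWithStats(m)
    return [(s[i],ce[i],np.argwhere(l==i)[:,::-1].astype(np.float32)) for i in range(1,n) if s[i][4]>=amin]
E
python3 - <<'E'
from h import *
w=cam("wrist");save(w,"w3");print(state()["eef_pos"],state()["eef_rot"],state()["finger_gap"],-w["R"].T@w["t"])
for n in C:
    for s,ce,p in comps(w,n,100):
        r=cv2.minAreaRect(p);print(n,s,np.round(ce),np.round(r[1]),r[2],onz(w,*ce,.162).round(4))
E
```

```text
[0.47854924 0.2701398  0.29899243] [-3.14106559e+00  2.53506506e-04  1.87824112e+00] 0.0343452960079713 [0.45344794 0.34756825 0.44092395]
red [235 169  25  26 524] [247. 181.] [25. 24.] 90.0 [0.4131 0.2556 0.162 ]
yellow [383 169  24  25 412] [396. 181.] [24. 23.] 90.0 [0.5452 0.2978 0.162 ]
green [287 170  18  24 356] [296. 182.] [23. 17.] 90.0 [0.4563 0.2691 0.162 ]
blue [337 169  18  24 379] [345. 181.] [23. 17.] 90.0 [0.4999 0.2836 0.162 ]
```

View pics/w3.png

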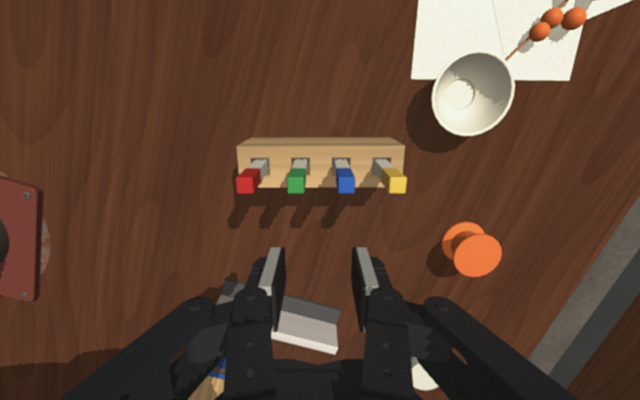

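The wrist view shows the caps at about (244,186) red, (296,185) green, (346,185) blue and (398,186) yellow. The holder sits square in the picture, so its yaw is about 0.307. Now I grasp red.

>>> move_arm --plan '[{"tx":-35,"ty":-10,"tz":-30,"twist":0,"claw":40},{"tx":-67,"ty":-19,"tz":-60,"twist":0,"claw":40},{"tx":-67,"ty":-19,"tz":-100,"twist":0,"claw":40},{"tx":-67,"ty":-19,"tz":-120,"twist":0,"claw":40},{"tx":-67,"ty":-19,"tz":-150,"twist":0,"claw":40},{"tx":-67,"ty":-19,"tz":-181,"twist":0,"claw":40},{"tx":-67,"ty":-19,"tz":-181,"twist":0,"claw":40},{"tx":-67,"ty":-19,"tz":-181,"twist":0,"claw":0},{"tx":-67,"ty":-19,"tz":-181,"twist":0,"claw":0},{"tx":-67,"ty":-19,"tz":-181,"twist":0,"claw":0},{"tx":-67,"ty":-19,"tz":-181,"twist":0,"claw":0}]' --squeeze 20

```text
time_s: 7.88
eef_pos: [0.4121, 0.2511, 0.1191]
eef_rot: [3.141, 0.0, 1.878]
ft_force: [-1.1, -1.4, 6.4]
finger_gap: 0.0161
```

>>> move_arm --plan '[{"tx":0,"ty":0,"tz":25,"twist":0,"claw":0},{"tx":0,"ty":0,"tz":55,"twist":0,"claw":0},{"tx":0,"ty":0,"tz":95,"twist":0,"claw":0},{"tx":5,"ty":-30,"tz":115,"twist":-0.1,"claw":0},{"tx":15,"ty":-75,"tz":115,"twist":-0.2,"claw":0},{"tx":25,"ty":-120,"tz":115,"twist":-0.3,"claw":0},{"tx":35,"ty":-165,"tz":115,"twist":-0.3,"claw":0},{"tx":47,"ty":-210,"tz":115,"twist":-0.3,"claw":0},{"tx":47,"ty":-255,"tz":115,"twist":-0.3,"claw":0},{"tx":47,"ty":-286,"tz":115,"twist":-0.3,"claw":0},{"tx":47,"ty":-290,"tz":80,"twist":-0.3,"claw":0},{"tx":47,"ty":-290,"tz":50,"twist":-0.3,"claw":0},{"tx":47,"ty":-286,"tz":33,"twist":-0.3,"claw":0},{"tx":47,"ty":-286,"tz":33,"twist":-0.3,"claw":0}]' --squeeze 20

```text
time_s: 9.62
eef_pos: [0.4573, -0.0338, 0.1501]
eef_rot: [-3.139, -0.001, 1.579]
ft_force: [0.7, 0.1, -0.5]
finger_gap: 0.0158
```

```bash
python3 - <<'E'
from h import *
w=cam("wrist");b=cam("scene");print(state()["eef_pos"],state()["eef_rot"],state()["finger_gap"])
x=cv2.resize(b["p"][80:220,180:380],None,fx=2,fy=2)
cv2.imwrite("pics/w4.png",np.hstack([cv2.resize(w["p"],None,fx=.6,fy=.6),np.pad(x,((0,240-240),(0,0),(0,0)))[:240]])[:,:,::-1] if 0 else np.hstack([cv2.resize(w["p"],(448,280)),x[:,:350]])[:,:,::-1])
E
```

```text
[ 0.45901142 -0.03421207  0.15219997] [3.14053036e+00 2.81652485e-04 1.57908159e+00] 0.015461862381323929
```

View pics/w4.png

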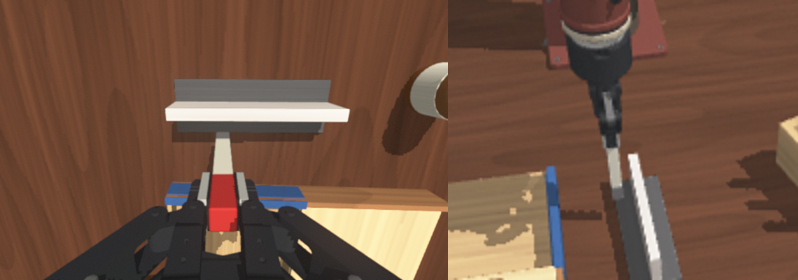

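Left panel: the red marker hangs in the fingers at (222,190) with the rail ahead. Right panel: it is on the box side of the rail. Now the push.

>>> move_arm --plan '[{"tx":0,"ty":21,"tz":0,"twist":0,"claw":0},{"tx":0,"ty":36,"tz":0,"twist":0,"claw":0},{"tx":0,"ty":50,"tz":-2,"twist":0,"claw":0},{"tx":0,"ty":64,"tz":-6,"twist":0,"claw":0},{"tx":0,"ty":77,"tz":-11,"twist":0,"claw":0},{"tx":0,"ty":90,"tz":-19,"twist":0,"claw":0},{"tx":0,"ty":101,"tz":-27,"twist":0,"claw":0},{"tx":0,"ty":111,"tz":-37,"twist":0,"claw":0},{"tx":0,"ty":120,"tz":-48,"twist":0,"claw":0},{"tx":0,"ty":126,"tz":-57,"twist":0,"claw":0},{"tx":0,"ty":130,"tz":-65,"twist":0,"claw":0},{"tx":0,"ty":134,"tz":-74,"twist":0,"claw":0},{"tx":0,"ty":136,"tz":-83,"twist":0,"claw":0},{"tx":0,"ty":138,"tz":-93,"twist":0,"claw":0},{"tx":0,"ty":139,"tz":-102,"twist":0,"claw":0},{"tx":0,"ty":139,"tz":-104,"twist":0,"claw":0},{"tx":0,"ty":139,"tz":-104,"twist":0,"claw":0}]'

```text
time_s: 11.85
eef_pos: [0.4581, 0.1047, 0.047]
eef_rot: [-3.141, -0.0, 1.579]
ft_force: [-0.2, 0.8, 0.8]
finger_gap: 0.0156
```

```bash
python3 - <<'E'
from h import *
w=cam("wrist");b=cam("scene");print(state()["eef_pos"],state()["ft_force"],state()["finger_gap"])
x=cv2.resize(b["p"][80:220,210:385],None,fx=2,fy=2)
cv2.imwrite("pics/w5.png",np.hstack([cv2.resize(w["p"],(448,280)),x])[:,:,::-1])
E
```

```text
[0.45825542 0.10463717 0.04722361] [-0.49954877  0.52454426 -0.14060375] 0.015738522357689144
```

View pics/w5.png

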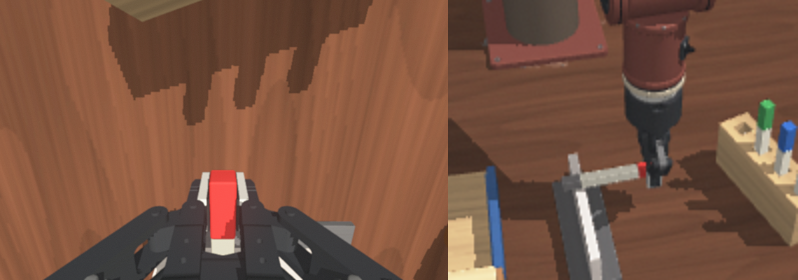

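The red marker now lies across the rail with its coloured end towards +y, as the right panel shows at (610,175). I carry it to the box slot nearest the robot.

>>> move_arm --plan '[{"tx":0,"ty":0,"tz":30,"twist":0,"claw":0},{"tx":0,"ty":-10,"tz":70,"twist":0,"claw":0},{"tx":-5,"ty":-50,"tz":80,"twist":-0.02,"claw":0},{"tx":-12,"ty":-100,"tz":80,"twist":-0.036,"claw":0},{"tx":-20,"ty":-150,"tz":80,"twist":-0.036,"claw":0},{"tx":-30,"ty":-200,"tz":80,"twist":-0.036,"claw":0},{"tx":-41,"ty":-250,"tz":80,"twist":-0.036,"claw":0},{"tx":-41,"ty":-281,"tz":80,"twist":-0.036,"claw":0},{"tx":-41,"ty":-281,"tz":50,"twist":-0.036,"claw":0},{"tx":-41,"ty":-281,"tz":30,"twist":-0.036,"claw":0},{"tx":-41,"ty":-281,"tz":30,"twist":-0.036,"claw":0}]'

```text
time_s: 13.32
eef_pos: [0.4159, -0.1755, 0.0758]
eef_rot: [-3.138, -0.002, 1.542]
ft_force: [0.2, 0.4, -0.1]
finger_gap: 0.0155
```

```bash
python3 - <<'E'
from h import *
w=cam("wrist");b=cam("scene");print(state()["eef_pos"],state()["ft_force"],state()["finger_gap"])
x=cv2.resize(b["p"][90:300,130:305],None,fx=2,fy=2)
cv2.imwrite("pics/w6.png",np.hstack([cv2.resize(w["p"],(448,420)),x])[:,:,::-1])
E
```

```text
[ 0.41759365 -0.17633359  0.07778424] [ 0.62716892 -1.45000526 -0.22287155] 0.01565976062346875
```

View pics/w6.png

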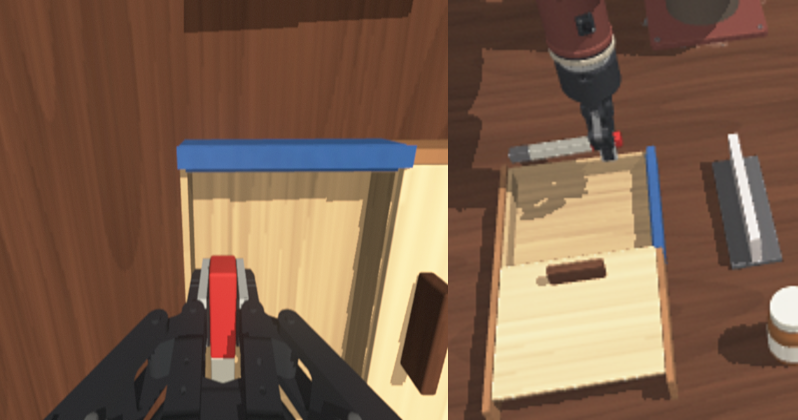

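The marker is level over the box with red towards the blue stripe. I lower and release it.

>>> move_arm --plan '[{"tx":0,"ty":0,"tz":-25,"twist":0,"claw":0},{"tx":0,"ty":0,"tz":-48,"twist":0,"claw":0},{"tx":0,"ty":0,"tz":-60,"twist":0,"claw":0},{"tx":0,"ty":0,"tz":-67,"twist":0,"claw":0},{"tx":0,"ty":0,"tz":-67,"twist":0,"claw":0},{"tx":0,"ty":0,"tz":-67,"twist":0,"claw":28},{"tx":0,"ty":0,"tz":-67,"twist":0,"claw":28},{"tx":0,"ty":0,"tz":-67,"twist":0,"claw":28},{"tx":0,"ty":0,"tz":-67,"twist":0,"claw":28},{"tx":0,"ty":0,"tz":-30,"twist":0,"claw":28},{"tx":0,"ty":0,"tz":30,"twist":0,"claw":28},{"tx":0,"ty":0,"tz":90,"twist":0,"claw":28},{"tx":0,"ty":0,"tz":140,"twist":0,"claw":40},{"tx":0,"ty":0,"tz":140,"twist":0,"claw":40}]'

```text
time_s: 15.18
eef_pos: [0.42, -0.1778, 0.2224]
eef_rot: [3.133, 0.005, 1.543]
ft_force: [-0.3, -0.6, -0.5]
finger_gap: 0.0341
```

```bash
cat > boxcheck.py <<'E'
from h import *
w=cam("wrist");s=state();print(s["eef_pos"],s["finger_gap"])
B=np.array([.4725,-.228]);y=-.028;R=np.array([[np.cos(y),np.sin(y)],[-np.sin(y),np.cos(y)]])
for n in C:
    for st,ce,p in comps(w,n,150):
        r=cv2.minAreaRect(p);q=[onz(w,*k,.022)[:2] for k in cv2.boxPoints(r)]
        if len(p): print(n,st,"cap centre box mm",(1000*R@(onz(w,*ce,.022)[:2]-B)).round(1),"corners",[(1000*R@(k-B)).round(0).tolist() for k in q])
E
python3 boxcheck.py; python3 - <<'E'
from h import *
w=cam("wrist");save(w,"w7")
E
```

```text
[ 0.41863824 -0.17695227  0.21955155] 0.03456755027865811
red [308 151  14  37 502] cap centre box mm [-56.2  50.6] corners [[-63.0, 71.0], [-49.0, 71.0], [-49.0, 29.0], [-64.0, 29.0]]
blue [ 277  116  187   15 2599] cap centre box mm [  2.2 101.3] corners [[-96.0, 108.0], [103.0, 108.0], [106.0, 93.0], [-97.0, 94.0]]
```

View pics/w7.png

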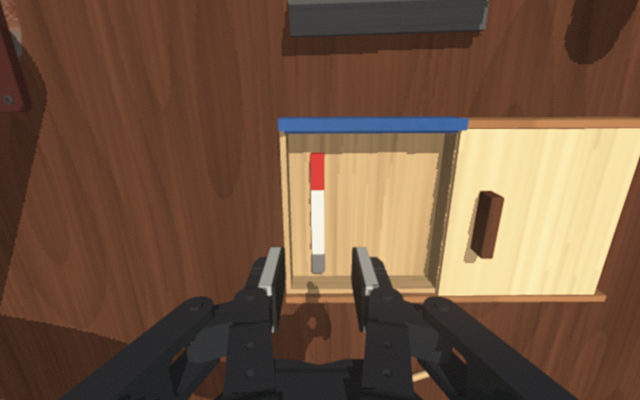

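Red lies flat at (317,213) with its red end towards the blue stripe, at box x≈-56. Next is green: back over the holder for a numeric check.

>>> move_arm --plan '[{"tx":8,"ty":50,"tz":20,"twist":0.05,"claw":40},{"tx":16,"ty":110,"tz":40,"twist":0.15,"claw":40},{"tx":24,"ty":170,"tz":60,"twist":0.25,"claw":40},{"tx":32,"ty":230,"tz":80,"twist":0.336,"claw":40},{"tx":40,"ty":290,"tz":80,"twist":0.336,"claw":40},{"tx":48,"ty":350,"tz":80,"twist":0.336,"claw":40},{"tx":56,"ty":405,"tz":80,"twist":0.336,"claw":40},{"tx":61,"ty":447,"tz":80,"twist":0.336,"claw":40},{"tx":61,"ty":447,"tz":80,"twist":0.336,"claw":40},{"tx":61,"ty":447,"tz":80,"twist":0.336,"claw":40}]'

```text
time_s: 16.52
eef_pos: [0.4777, 0.2702, 0.2952]
eef_rot: [-3.138, 0.001, 1.879]
ft_force: [-0.2, -0.7, -0.6]
finger_gap: 0.0341
```

```bash
cat > hold.py <<'E'
from h import *
# top face of each cap: outer/lower 17 px square of the blob (camera nadir is above, near u=316)
w=cam("wrist");s=state();print(s["eef_pos"],s["eef_rot"][2],s["finger_gap"])
for n in C:
    for st,ce,p in comps(w,n,100):
        x,y,W,H,_=st; k=16*w["f"]/(s["eef_pos"][2]+.142-.162)/1000
        u=ce[0] if W<k+2 else (x+k/2 if ce[0]<316 else x+W-k/2)
        print(n,st,onz(w,u,y+H-k/2,.162).round(4))
E
python3 hold.py
```

```text
[0.47797135 0.26982203 0.29579778] 1.8782384730045365 0.03448651420268826
red [205 379  12  16 129] [ 0.4296 -0.0006  0.162 ]
yellow [385 169  24  26 422] [0.5483 0.2947 0.162 ]
green [287 170  18  25 384] [0.457  0.2656 0.162 ]
blue [338 170  19  24 390] [0.501  0.2806 0.162 ]
```

>>> move_arm --plan '[{"tx":-21,"ty":-4,"tz":-50,"twist":0,"claw":40},{"tx":-21,"ty":-4,"tz":-90,"twist":0,"claw":40},{"tx":-21,"ty":-4,"tz":-115,"twist":0,"claw":40},{"tx":-21,"ty":-4,"tz":-148,"twist":0,"claw":40},{"tx":-21,"ty":-4,"tz":-178,"twist":0,"claw":40},{"tx":-21,"ty":-4,"tz":-178,"twist":0,"claw":40},{"tx":-21,"ty":-4,"tz":-178,"twist":0,"claw":0},{"tx":-21,"ty":-4,"tz":-178,"twist":0,"claw":0},{"tx":-21,"ty":-4,"tz":-178,"twist":0,"claw":0},{"tx":-21,"ty":-4,"tz":-178,"twist":0,"claw":0}]' --squeeze 20

```text
time_s: 17.82
eef_pos: [0.4574, 0.2667, 0.1193]
eef_rot: [-3.142, 0.0, 1.879]
ft_force: [-0.6, -0.5, -0.4]
finger_gap: 0.0155
```

>>> move_arm --plan '[{"tx":0,"ty":0,"tz":25,"twist":0,"claw":0},{"tx":0,"ty":0,"tz":55,"twist":0,"claw":0},{"tx":0,"ty":0,"tz":95,"twist":0,"claw":0},{"tx":0,"ty":-30,"tz":115,"twist":-0.1,"claw":0},{"tx":0,"ty":-75,"tz":115,"twist":-0.2,"claw":0},{"tx":2,"ty":-120,"tz":115,"twist":-0.3,"claw":0},{"tx":2,"ty":-165,"tz":115,"twist":-0.3,"claw":0},{"tx":3,"ty":-215,"tz":115,"twist":-0.3,"claw":0},{"tx":3,"ty":-265,"tz":115,"twist":-0.3,"claw":0},{"tx":3,"ty":-303,"tz":115,"twist":-0.3,"claw":0},{"tx":3,"ty":-305,"tz":80,"twist":-0.3,"claw":0},{"tx":3,"ty":-305,"tz":50,"twist":-0.3,"claw":0},{"tx":3,"ty":-301,"tz":33,"twist":-0.3,"claw":0},{"tx":3,"ty":-301,"tz":33,"twist":-0.3,"claw":0}]'

```text
time_s: 19.58
eef_pos: [0.4595, -0.0335, 0.1512]
eef_rot: [-3.139, -0.001, 1.579]
ft_force: [0.5, 0.5, -0.3]
finger_gap: 0.0154
```

```bash
cat > hang.py <<'E'
from h import *
import sys
w=cam("wrist");s=state();print(s["eef_pos"],s["ft_force"],s["finger_gap"])
for st,ce,p in comps(w,sys.argv[1],100): r=cv2.minAreaRect(p);print(st,ce.round(0),np.round(r[1]),round(r[2]))
E
python3 hang.py green
```

```text
[ 0.46048289 -0.03382948  0.15244742] [ 0.66185028  0.52699745 -0.28135523] 0.015413212508674298
[ 298  250   41   80 3002] [318. 291.] [79. 40.] 90
```

Green hangs the same way red did, so I use the same push.

>>> move_arm --plan '[{"tx":0,"ty":21,"tz":0,"twist":0,"claw":0},{"tx":0,"ty":36,"tz":0,"twist":0,"claw":0},{"tx":0,"ty":50,"tz":-2,"twist":0,"claw":0},{"tx":0,"ty":64,"tz":-6,"twist":0,"claw":0},{"tx":0,"ty":77,"tz":-11,"twist":0,"claw":0},{"tx":0,"ty":90,"tz":-19,"twist":0,"claw":0},{"tx":0,"ty":101,"tz":-27,"twist":0,"claw":0},{"tx":0,"ty":111,"tz":-37,"twist":0,"claw":0},{"tx":0,"ty":120,"tz":-48,"twist":0,"claw":0},{"tx":0,"ty":126,"tz":-57,"twist":0,"claw":0},{"tx":0,"ty":130,"tz":-65,"twist":0,"claw":0},{"tx":0,"ty":134,"tz":-74,"twist":0,"claw":0},{"tx":0,"ty":136,"tz":-83,"twist":0,"claw":0},{"tx":0,"ty":138,"tz":-93,"twist":0,"claw":0},{"tx":0,"ty":139,"tz":-102,"twist":0,"claw":0},{"tx":0,"ty":139,"tz":-105,"twist":0,"claw":0},{"tx":0,"ty":139,"tz":-105,"twist":0,"claw":0}]'

```text
time_s: 21.75
eef_pos: [0.4601, 0.1047, 0.0469]
eef_rot: [-3.141, 0.0, 1.579]
ft_force: [0.1, 0.7, -0.0]
finger_gap: 0.0157
```

```bash
python3 hang.py green
```

```text
[0.4601957  0.10467376 0.04708578] [0.26386899 0.25030739 0.19508138] 0.015397677180230523
[ 299  244   39   96 3563] [318. 291.] [95. 38.] 90
```

>>> move_arm --plan '[{"tx":0,"ty":0,"tz":30,"twist":0,"claw":0},{"tx":0,"ty":-10,"tz":70,"twist":0,"claw":0},{"tx":0,"ty":-50,"tz":80,"twist":-0.02,"claw":0},{"tx":-2,"ty":-100,"tz":80,"twist":-0.036,"claw":0},{"tx":-4,"ty":-150,"tz":80,"twist":-0.036,"claw":0},{"tx":-5,"ty":-200,"tz":80,"twist":-0.036,"claw":0},{"tx":-5,"ty":-250,"tz":80,"twist":-0.036,"claw":0},{"tx":-5,"ty":-282,"tz":80,"twist":-0.036,"claw":0},{"tx":-5,"ty":-282,"tz":50,"twist":-0.036,"claw":0},{"tx":-5,"ty":-282,"tz":30,"twist":-0.036,"claw":0},{"tx":-5,"ty":-282,"tz":30,"twist":-0.036,"claw":0}]'

```text
time_s: 23.18
eef_pos: [0.4537, -0.1766, 0.0756]
eef_rot: [-3.138, -0.002, 1.542]
ft_force: [0.6, -0.2, -1.2]
finger_gap: 0.0158
```

```bash
python3 hang.py green; python3 boxcheck.py
```

```text
[ 0.45479776 -0.17702605  0.0769025 ] [-0.58226002  0.16068176  0.00546332] 0.015770165914098848
[ 299  244   39   96 3287] [318. 294.] [95. 38.] 90
[ 0.45557935 -0.17731504  0.07778923] 0.015814301935204875
red [ 255  164   28   54 1321] cap centre box mm [-52.1  72.2] corners [[-60.0, 90.0], [-44.0, 90.0], [-44.0, 53.0], [-61.0, 52.0]]
green [ 299  244   39   96 3304] cap centre box mm [-19.3  -8.8] corners [[-33.0, 32.0], [-6.0, 32.0], [-5.0, -51.0], [-35.0, -51.0]]
blue [ 184  132  339   30 9300] cap centre box mm [  2.3 101. ] corners [[-103.0, 110.0], [108.0, 110.0], [112.0, 92.0], [-106.0, 92.0]]
```

Red seems to have moved in the box (cap end now at y≈90, x≈-52), so I take a look.

```bash
python3 -c "
from h import *
w=cam('wrist');save(w,'w8')"
```

```text
(no output)
```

View pics/w8.png

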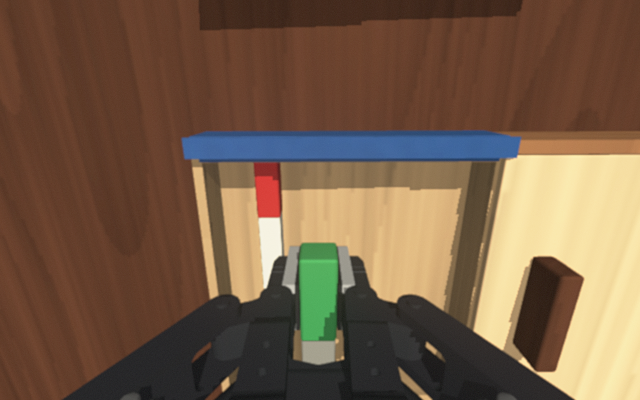

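Red was knocked about 20 mm towards the blue end but still lies flat and parallel at (268,190), within its limits. I shift green's slot slightly away and use a narrower release.

>>> move_arm --plan '[{"tx":3,"ty":0,"tz":-25,"twist":0,"claw":0},{"tx":3,"ty":0,"tz":-48,"twist":0,"claw":0},{"tx":3,"ty":0,"tz":-60,"twist":0,"claw":0},{"tx":3,"ty":0,"tz":-67,"twist":0,"claw":0},{"tx":3,"ty":0,"tz":-67,"twist":0,"claw":0},{"tx":3,"ty":0,"tz":-67,"twist":0,"claw":24},{"tx":3,"ty":0,"tz":-67,"twist":0,"claw":24},{"tx":3,"ty":0,"tz":-67,"twist":0,"claw":24},{"tx":3,"ty":0,"tz":-67,"twist":0,"claw":24},{"tx":3,"ty":0,"tz":-30,"twist":0,"claw":24},{"tx":3,"ty":0,"tz":30,"twist":0,"claw":24},{"tx":3,"ty":0,"tz":90,"twist":0,"claw":24},{"tx":3,"ty":0,"tz":140,"twist":0,"claw":40},{"tx":3,"ty":0,"tz":140,"twist":0,"claw":40}]'

```text
time_s: 25.08
eef_pos: [0.4612, -0.1787, 0.2227]
eef_rot: [3.133, 0.005, 1.543]
ft_force: [0.7, -0.2, -0.3]
finger_gap: 0.0342
```

```bash
python3 boxcheck.py
```

```text
[ 0.45967424 -0.17789046  0.21967676] 0.03376656846627786
red [273 133  16  35 500] cap centre box mm [-52.3  72.3] corners [[-61.0, 91.0], [-45.0, 92.0], [-44.0, 53.0], [-60.0, 52.0]]
green [307 152  12  35 395] cap centre box mm [-17.   50.9] corners [[-23.0, 70.0], [-11.0, 70.0], [-11.0, 31.0], [-24.0, 31.0]]
blue [ 236  116  187   15 2607] cap centre box mm [  0.7 101.2] corners [[-99.0, 109.0], [101.0, 108.0], [102.0, 94.0], [-100.0, 94.0]]
```

Green is in. Next is blue.

>>> move_arm --plan '[{"tx":2,"ty":50,"tz":20,"twist":0.05,"claw":40},{"tx":5,"ty":110,"tz":40,"twist":0.15,"claw":40},{"tx":8,"ty":170,"tz":60,"twist":0.25,"claw":40},{"tx":10,"ty":230,"tz":77,"twist":0.336,"claw":40},{"tx":13,"ty":290,"tz":77,"twist":0.336,"claw":40},{"tx":16,"ty":350,"tz":77,"twist":0.336,"claw":40},{"tx":18,"ty":405,"tz":77,"twist":0.336,"claw":40},{"tx":20,"ty":447,"tz":77,"twist":0.336,"claw":40},{"tx":20,"ty":447,"tz":77,"twist":0.336,"claw":40},{"tx":20,"ty":447,"tz":77,"twist":0.336,"claw":40}]'

```text
time_s: 26.38
eef_pos: [0.4778, 0.2692, 0.2924]
eef_rot: [-3.138, 0.001, 1.879]
ft_force: [-0.1, 0.6, -0.2]
finger_gap: 0.0342
```

```bash
python3 hold.py
```

```text
[0.4780505  0.26884848 0.292927  ] 1.8782774396421686 0.034262236046819675
yellow [386 169  24  25 425] [0.5479 0.2955 0.162 ]
blue [339 169  18  26 401] [0.5013 0.2797 0.162 ]
```

>>> move_arm --plan '[{"tx":23,"ty":11,"tz":-50,"twist":0,"claw":40},{"tx":23,"ty":11,"tz":-90,"twist":0,"claw":40},{"tx":23,"ty":11,"tz":-115,"twist":0,"claw":40},{"tx":23,"ty":11,"tz":-145,"twist":0,"claw":40},{"tx":23,"ty":11,"tz":-175,"twist":0,"claw":40},{"tx":23,"ty":11,"tz":-175,"twist":0,"claw":40},{"tx":23,"ty":11,"tz":-175,"twist":0,"claw":0},{"tx":23,"ty":11,"tz":-175,"twist":0,"claw":0},{"tx":23,"ty":11,"tz":-175,"twist":0,"claw":0},{"tx":23,"ty":11,"tz":-175,"twist":0,"claw":0}]' --squeeze 20

```text
time_s: 27.68
eef_pos: [0.5014, 0.2807, 0.1193]
eef_rot: [-3.142, 0.0, 1.879]
ft_force: [-0.4, 0.1, -0.5]
finger_gap: 0.0156
```

>>> move_arm --plan '[{"tx":0,"ty":0,"tz":25,"twist":0,"claw":0},{"tx":0,"ty":0,"tz":55,"twist":0,"claw":0},{"tx":0,"ty":0,"tz":95,"twist":0,"claw":0},{"tx":0,"ty":-30,"tz":115,"twist":-0.1,"claw":0},{"tx":-5,"ty":-75,"tz":115,"twist":-0.2,"claw":0},{"tx":-15,"ty":-120,"tz":115,"twist":-0.3,"claw":0},{"tx":-25,"ty":-170,"tz":115,"twist":-0.3,"claw":0},{"tx":-35,"ty":-220,"tz":115,"twist":-0.3,"claw":0},{"tx":-41,"ty":-270,"tz":115,"twist":-0.3,"claw":0},{"tx":-41,"ty":-318,"tz":115,"twist":-0.3,"claw":0},{"tx":-41,"ty":-319,"tz":80,"twist":-0.3,"claw":0},{"tx":-41,"ty":-319,"tz":50,"twist":-0.3,"claw":0},{"tx":-41,"ty":-315,"tz":33,"twist":-0.3,"claw":0},{"tx":-41,"ty":-315,"tz":33,"twist":-0.3,"claw":0}]'

```text
time_s: 29.42
eef_pos: [0.4596, -0.0335, 0.1512]
eef_rot: [-3.139, -0.001, 1.579]
ft_force: [0.3, -0.4, -0.0]
finger_gap: 0.0158
```

```bash
python3 hang.py blue
```

```text
[ 0.4605342  -0.03380534  0.15249279] [ 0.06352093  0.57126642 -0.15135395] 0.015300166248360185
[ 298  249   42   81 3061] [318. 290.] [80. 41.] 90
[237 262  36  15 454] [255. 269.] [14. 35.] 90
[365 266  66  16 884] [396. 274.] [65. 15.] 0
[234 282  34  11 310] [249. 287.] [10. 33.] 90
[371 286  64  12 535] [403. 291.] [63. 10.] 2
```

>>> move_arm --plan '[{"tx":0,"ty":21,"tz":0,"twist":0,"claw":0},{"tx":0,"ty":36,"tz":0,"twist":0,"claw":0},{"tx":0,"ty":50,"tz":-2,"twist":0,"claw":0},{"tx":0,"ty":64,"tz":-6,"twist":0,"claw":0},{"tx":0,"ty":77,"tz":-11,"twist":0,"claw":0},{"tx":0,"ty":90,"tz":-19,"twist":0,"claw":0},{"tx":0,"ty":101,"tz":-27,"twist":0,"claw":0},{"tx":0,"ty":111,"tz":-37,"twist":0,"claw":0},{"tx":0,"ty":120,"tz":-48,"twist":0,"claw":0},{"tx":0,"ty":126,"tz":-57,"twist":0,"claw":0},{"tx":0,"ty":130,"tz":-65,"twist":0,"claw":0},{"tx":0,"ty":134,"tz":-74,"twist":0,"claw":0},{"tx":0,"ty":136,"tz":-83,"twist":0,"claw":0},{"tx":0,"ty":138,"tz":-93,"twist":0,"claw":0},{"tx":0,"ty":139,"tz":-102,"twist":0,"claw":0},{"tx":0,"ty":139,"tz":-105,"twist":0,"claw":0},{"tx":0,"ty":139,"tz":-105,"twist":0,"claw":0}]'

```text
time_s: 31.6
eef_pos: [0.4601, 0.1047, 0.0469]
eef_rot: [-3.141, 0.0, 1.579]
ft_force: [-0.6, 0.3, 0.5]
finger_gap: 0.0155
```

```bash
python3 hang.py blue
```

```text
[0.46020764 0.10468398 0.04710925] [-1.30733357  0.28686282  0.43393646] 0.015562998265986703
[ 298  242   41   97 3640] [318. 290.] [96. 40.] 90
```

>>> move_arm --plan '[{"tx":0,"ty":0,"tz":30,"twist":0,"claw":0},{"tx":0,"ty":-10,"tz":70,"twist":0,"claw":0},{"tx":5,"ty":-50,"tz":80,"twist":-0.02,"claw":0},{"tx":12,"ty":-100,"tz":80,"twist":-0.036,"claw":0},{"tx":20,"ty":-150,"tz":80,"twist":-0.036,"claw":0},{"tx":28,"ty":-200,"tz":80,"twist":-0.036,"claw":0},{"tx":36,"ty":-250,"tz":80,"twist":-0.036,"claw":0},{"tx":36,"ty":-283,"tz":80,"twist":-0.036,"claw":0},{"tx":36,"ty":-283,"tz":50,"twist":-0.036,"claw":0},{"tx":36,"ty":-283,"tz":30,"twist":-0.036,"claw":0},{"tx":36,"ty":-283,"tz":30,"twist":-0.036,"claw":0}]'

```text
time_s: 33.02
eef_pos: [0.4946, -0.1776, 0.0754]
eef_rot: [-3.138, -0.002, 1.542]
ft_force: [0.2, 0.5, 0.1]
finger_gap: 0.0154
```

```bash
python3 hang.py blue|head -3; python3 boxcheck.py
```

```text
[ 0.49567973 -0.17799744  0.07674666] [0.15554257 0.19346281 0.08159332] 0.016011625441982362
[ 111  133  341   30 9432] [282. 148.] [ 29. 340.] 90
[ 299  243   39   96 3554] [318. 290.] [95. 38.] 90
[ 0.49654446 -0.17830828  0.07774617] 0.015640037044316865
red [ 192  164   34   54 1520] cap centre box mm [-50.7  72.5] corners [[-60.0, 90.0], [-41.0, 92.0], [-41.0, 54.0], [-61.0, 51.0]]
green [ 251  189   25   59 1273] cap centre box mm [-15.9  52.5] corners [[-23.0, 73.0], [-8.0, 74.0], [-8.0, 30.0], [-24.0, 29.0]]
blue [ 110  132  339   30 9277] cap centre box mm [ -2.6 101.1] corners [[-109.0, 110.0], [103.0, 110.0], [105.0, 92.0], [-113.0, 92.0]]
blue [ 299  243   39   96 3551] cap centre box mm [21.3 -5.3] corners [[8.0, 33.0], [35.0, 33.0], [36.0, -50.0], [6.0, -50.0]]
```

>>> move_arm --plan '[{"tx":1,"ty":0,"tz":-25,"twist":0,"claw":0},{"tx":1,"ty":0,"tz":-48,"twist":0,"claw":0},{"tx":1,"ty":0,"tz":-60,"twist":0,"claw":0},{"tx":1,"ty":0,"tz":-67,"twist":0,"claw":0},{"tx":1,"ty":0,"tz":-67,"twist":0,"claw":0},{"tx":1,"ty":0,"tz":-67,"twist":0,"claw":24},{"tx":1,"ty":0,"tz":-67,"twist":0,"claw":24},{"tx":1,"ty":0,"tz":-67,"twist":0,"claw":24},{"tx":1,"ty":0,"tz":-67,"twist":0,"claw":24},{"tx":1,"ty":0,"tz":-30,"twist":0,"claw":24},{"tx":1,"ty":0,"tz":30,"twist":0,"claw":24},{"tx":1,"ty":0,"tz":90,"twist":0,"claw":24},{"tx":1,"ty":0,"tz":140,"twist":0,"claw":40},{"tx":1,"ty":0,"tz":140,"twist":0,"claw":40}]'

```text
time_s: 34.88
eef_pos: [0.5003, -0.1797, 0.223]
eef_rot: [3.132, 0.005, 1.543]
ft_force: [0.3, -0.4, -0.6]
finger_gap: 0.0342
```

```bash
python3 boxcheck.py
```

```text
[ 0.49874201 -0.17885595  0.21984661] 0.034198613117761706
red [237 133  18  35 525] cap centre box mm [-51.7  72.4] corners [[-60.0, 90.0], [-43.0, 92.0], [-43.0, 53.0], [-60.0, 52.0]]
green [273 152  13  35 432] cap centre box mm [-16.1  50.9] corners [[-22.0, 70.0], [-9.0, 70.0], [-10.0, 31.0], [-24.0, 31.0]]
blue [ 196  116  188   16 2589] cap centre box mm [ -1.6 101.1] corners [[-102.0, 108.0], [98.0, 109.0], [99.0, 94.0], [-104.0, 93.0]]
blue [306 151  13  36 449] cap centre box mm [21.5 51.6] corners [[15.0, 71.0], [28.0, 71.0], [28.0, 31.0], [14.0, 31.0]]
```

Blue is in. Next is yellow.

>>> move_arm --plan '[{"tx":-2,"ty":50,"tz":20,"twist":0.05,"claw":40},{"tx":-5,"ty":110,"tz":40,"twist":0.15,"claw":40},{"tx":-8,"ty":170,"tz":60,"twist":0.25,"claw":40},{"tx":-10,"ty":230,"tz":77,"twist":0.336,"claw":40},{"tx":-10,"ty":290,"tz":77,"twist":0.336,"claw":40},{"tx":-15,"ty":350,"tz":77,"twist":0.336,"claw":40},{"tx":-18,"ty":405,"tz":77,"twist":0.336,"claw":40},{"tx":-20,"ty":448,"tz":77,"twist":0.336,"claw":40},{"tx":-20,"ty":448,"tz":77,"twist":0.336,"claw":40},{"tx":-20,"ty":448,"tz":77,"twist":0.336,"claw":40}]'

```text
time_s: 36.17
eef_pos: [0.4768, 0.2693, 0.2925]
eef_rot: [-3.139, 0.001, 1.879]
ft_force: [0.9, 0.2, 0.5]
finger_gap: 0.0342
```

```bash
python3 hold.py
```

```text
[0.47714459 0.26883704 0.29295482] 1.8782249971061626 0.03411080990128458
yellow [386 169  25  26 440] [0.5483 0.295  0.162 ]
```

>>> move_arm --plan '[{"tx":40,"ty":15,"tz":-20,"twist":0,"claw":40},{"tx":71,"ty":26,"tz":-50,"twist":0,"claw":40},{"tx":71,"ty":26,"tz":-90,"twist":0,"claw":40},{"tx":71,"ty":26,"tz":-115,"twist":0,"claw":40},{"tx":71,"ty":26,"tz":-145,"twist":0,"claw":40},{"tx":71,"ty":26,"tz":-175,"twist":0,"claw":40},{"tx":71,"ty":26,"tz":-175,"twist":0,"claw":40},{"tx":71,"ty":26,"tz":-175,"twist":0,"claw":0},{"tx":71,"ty":26,"tz":-175,"twist":0,"claw":0},{"tx":71,"ty":26,"tz":-175,"twist":0,"claw":0},{"tx":71,"ty":26,"tz":-175,"twist":0,"claw":0}]' --squeeze 20

```text
time_s: 37.6
eef_pos: [0.5491, 0.2961, 0.1205]
eef_rot: [3.14, -0.0, 1.879]
ft_force: [0.5, 0.2, 3.5]
finger_gap: 0.0158
```

>>> move_arm --plan '[{"tx":0,"ty":0,"tz":25,"twist":0,"claw":0},{"tx":0,"ty":0,"tz":55,"twist":0,"claw":0},{"tx":0,"ty":0,"tz":95,"twist":0,"claw":0},{"tx":-10,"ty":-30,"tz":115,"twist":-0.1,"claw":0},{"tx":-25,"ty":-75,"tz":115,"twist":-0.2,"claw":0},{"tx":-40,"ty":-120,"tz":115,"twist":-0.3,"claw":0},{"tx":-55,"ty":-170,"tz":115,"twist":-0.3,"claw":0},{"tx":-70,"ty":-220,"tz":115,"twist":-0.3,"claw":0},{"tx":-85,"ty":-275,"tz":115,"twist":-0.3,"claw":0},{"tx":-88,"ty":-332,"tz":115,"twist":-0.3,"claw":0},{"tx":-88,"ty":-334,"tz":80,"twist":-0.3,"claw":0},{"tx":-88,"ty":-334,"tz":50,"twist":-0.3,"claw":0},{"tx":-88,"ty":-330,"tz":33,"twist":-0.3,"claw":0},{"tx":-88,"ty":-330,"tz":33,"twist":-0.3,"claw":0}]'

```text
time_s: 39.35
eef_pos: [0.4596, -0.0335, 0.1513]
eef_rot: [-3.139, -0.001, 1.58]
ft_force: [-0.5, 0.8, -0.8]
finger_gap: 0.0158
```

```bash
python3 hang.py yellow
```

```text
[ 0.46052119 -0.03375451  0.15250721] [ 0.86186015 -0.68331339 -1.20677488] 0.015525106929277102
[ 298  249   42   80 2060] [319. 281.] [79. 41.] 90
```

>>> move_arm --plan '[{"tx":0,"ty":21,"tz":0,"twist":0,"claw":0},{"tx":0,"ty":36,"tz":0,"twist":0,"claw":0},{"tx":0,"ty":50,"tz":-2,"twist":0,"claw":0},{"tx":0,"ty":64,"tz":-6,"twist":0,"claw":0},{"tx":0,"ty":77,"tz":-11,"twist":0,"claw":0},{"tx":0,"ty":90,"tz":-19,"twist":0,"claw":0},{"tx":0,"ty":101,"tz":-27,"twist":0,"claw":0},{"tx":0,"ty":111,"tz":-37,"twist":0,"claw":0},{"tx":0,"ty":120,"tz":-48,"twist":0,"claw":0},{"tx":0,"ty":126,"tz":-57,"twist":0,"claw":0},{"tx":0,"ty":130,"tz":-65,"twist":0,"claw":0},{"tx":0,"ty":134,"tz":-74,"twist":0,"claw":0},{"tx":0,"ty":136,"tz":-83,"twist":0,"claw":0},{"tx":0,"ty":138,"tz":-93,"twist":0,"claw":0},{"tx":0,"ty":139,"tz":-102,"twist":0,"claw":0},{"tx":0,"ty":139,"tz":-105,"twist":0,"claw":0},{"tx":0,"ty":139,"tz":-105,"twist":0,"claw":0}]'

```text
time_s: 41.52
eef_pos: [0.4601, 0.1048, 0.0469]
eef_rot: [-3.141, -0.0, 1.579]
ft_force: [-0.7, -0.2, 1.2]
finger_gap: 0.0163
```

```bash
python3 hang.py yellow
```

```text
[0.46014605 0.10469358 0.04708639] [-0.12127132 -0.26534985  1.8409988 ] 0.015638073730147355
[298 246  40  38 278] [315. 253.] [37. 39.] 90
[301 285  37  58 552] [328. 326.] [35. 58.] 2
```

>>> move_arm --plan '[{"tx":0,"ty":0,"tz":30,"twist":0,"claw":0},{"tx":5,"ty":-10,"tz":70,"twist":0,"claw":0},{"tx":15,"ty":-50,"tz":80,"twist":-0.02,"claw":0},{"tx":30,"ty":-100,"tz":80,"twist":-0.036,"claw":0},{"tx":45,"ty":-150,"tz":80,"twist":-0.036,"claw":0},{"tx":60,"ty":-200,"tz":80,"twist":-0.036,"claw":0},{"tx":73,"ty":-250,"tz":80,"twist":-0.036,"claw":0},{"tx":73,"ty":-285,"tz":80,"twist":-0.036,"claw":0},{"tx":73,"ty":-285,"tz":50,"twist":-0.036,"claw":0},{"tx":73,"ty":-285,"tz":30,"twist":-0.036,"claw":0},{"tx":73,"ty":-285,"tz":30,"twist":-0.036,"claw":0}]'

```text
time_s: 42.95
eef_pos: [0.5315, -0.1797, 0.0752]
eef_rot: [-3.137, -0.002, 1.542]
ft_force: [-1.4, 0.4, -0.7]
finger_gap: 0.0156
```

```bash
python3 boxcheck.py;  python3 -c "
from h import *
w=cam('wrist');save(w,'w9')"
```

```text
[ 0.53261943 -0.1800229   0.07665644] 0.015488897312450395
red [ 136  164   41   54 1718] cap centre box mm [-49.3  72.5] corners [[-60.0, 90.0], [-38.0, 93.0], [-38.0, 54.0], [-61.0, 50.0]]
yellow [ 299  246   39   97 3584] cap centre box mm [57.  -7.7] corners [[44.0, 31.0], [70.0, 31.0], [72.0, -53.0], [42.0, -53.0]]
green [ 197  189   29   59 1284] cap centre box mm [-15.5  52.6] corners [[-23.0, 73.0], [-5.0, 73.0], [-8.0, 30.0], [-27.0, 30.0]]
blue [  44  132  342   30 9408] cap centre box mm [ -6.3 101. ] corners [[-114.0, 110.0], [99.0, 110.0], [100.0, 92.0], [-119.0, 91.0]]
blue [ 254  188   26   60 1370] cap centre box mm [22.5 52.9] corners [[14.0, 73.0], [30.0, 74.0], [31.0, 31.0], [14.0, 30.0]]
```

View pics/w9.png

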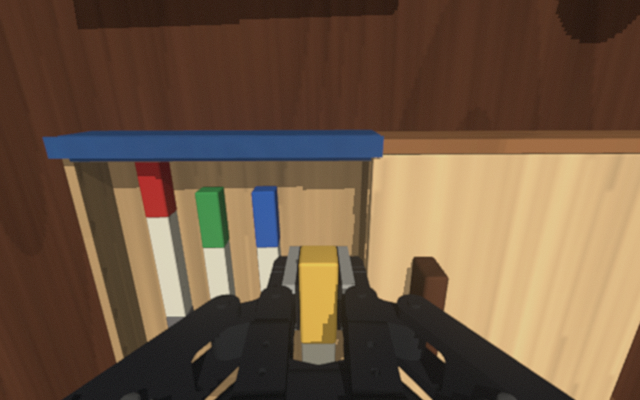

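Red, green and blue lie parallel in the box at (155,190), (212,217) and (266,217), and yellow is held level over the last slot. I descend part way first, since the lid edge is close.

>>> move_arm --plan '[{"tx":0,"ty":0,"tz":-20,"twist":0,"claw":0},{"tx":0,"ty":0,"tz":-35,"twist":0,"claw":0},{"tx":0,"ty":0,"tz":-45,"twist":0,"claw":0},{"tx":0,"ty":0,"tz":-55,"twist":0,"claw":0},{"tx":0,"ty":0,"tz":-62,"twist":0,"claw":0},{"tx":0,"ty":0,"tz":-67,"twist":0,"claw":0},{"tx":0,"ty":0,"tz":-67,"twist":0,"claw":0}]'

```text
time_s: 43.92
eef_pos: [0.5333, -0.1801, 0.01]
eef_rot: [-3.141, -0.0, 1.543]
ft_force: [-0.8, 0.3, -0.2]
finger_gap: 0.0157
```

>>> move_arm --plan '[{"tx":0,"ty":0,"tz":0,"twist":0,"claw":24},{"tx":0,"ty":0,"tz":0,"twist":0,"claw":24},{"tx":0,"ty":0,"tz":0,"twist":0,"claw":24},{"tx":0,"ty":0,"tz":0,"twist":0,"claw":24},{"tx":0,"ty":0,"tz":37,"twist":0,"claw":24},{"tx":0,"ty":0,"tz":97,"twist":0,"claw":24},{"tx":0,"ty":0,"tz":157,"twist":0,"claw":24},{"tx":0,"ty":0,"tz":200,"twist":0,"claw":40},{"tx":0,"ty":0,"tz":210,"twist":0,"claw":60},{"tx":0,"ty":0,"tz":210,"twist":0,"claw":60}]'

```text
time_s: 45.18
eef_pos: [0.5335, -0.1802, 0.2204]
eef_rot: [3.141, 0.0, 1.543]
ft_force: [-0.7, 0.3, -1.3]
finger_gap: 0.0512
```

```bash
python3 boxcheck.py;  python3 -c "
from h import *
w=cam('wrist');save(w,'w10')"
```

```text
[ 0.53281434 -0.17987921  0.21890204] 0.05115382859849191
red [208 135  20  34 558] cap centre box mm [-50.9  72.6] corners [[-60.0, 90.0], [-42.0, 92.0], [-42.0, 54.0], [-61.0, 52.0]]
yellow [310 154  14  37 494] cap centre box mm [58.1 49.6] corners [[51.0, 69.0], [65.0, 69.0], [65.0, 28.0], [50.0, 28.0]]
yellow [437 385  27  15 293] cap centre box mm [ 250.8 -284.6] corners [[232.0, -268.0], [270.0, -269.0], [274.0, -296.0], [236.0, -296.0]]
green [244 153  15  36 463] cap centre box mm [-15.4  51. ] corners [[-23.0, 70.0], [-8.0, 71.0], [-8.0, 30.0], [-23.0, 29.0]]
blue [ 164  118  189   15 2593] cap centre box mm [ -4.6 101.3] corners [[-105.0, 108.0], [96.0, 108.0], [96.0, 93.0], [-107.0, 94.0]]
blue [278 152  14  37 465] cap centre box mm [22.1 51.3] corners [[15.0, 72.0], [30.0, 72.0], [29.0, 30.0], [14.0, 30.0]]
```

View pics/w10.png

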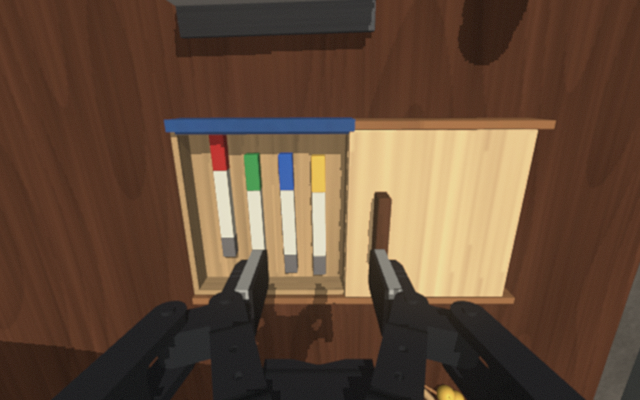

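All four markers lie flat and apart, with their coloured ends towards the blue stripe, at (220,150), (252,172), (286,172) and (318,175). Now I grasp the lid grip.

>>> move_arm --plan '[{"tx":40,"ty":-30,"tz":0,"twist":0,"claw":60},{"tx":65,"ty":-49,"tz":-40,"twist":0,"claw":60},{"tx":65,"ty":-49,"tz":-90,"twist":0,"claw":60},{"tx":65,"ty":-49,"tz":-130,"twist":0,"claw":60},{"tx":65,"ty":-49,"tz":-155,"twist":0,"claw":60},{"tx":65,"ty":-49,"tz":-169,"twist":0,"claw":60},{"tx":65,"ty":-49,"tz":-169,"twist":0,"claw":60},{"tx":65,"ty":-49,"tz":-169,"twist":0,"claw":0},{"tx":65,"ty":-49,"tz":-169,"twist":0,"claw":0},{"tx":65,"ty":-49,"tz":-169,"twist":0,"claw":0},{"tx":65,"ty":-49,"tz":-169,"twist":0,"claw":0},{"tx":65,"ty":-49,"tz":-169,"twist":0,"claw":0}]' --squeeze 30

```text
time_s: 46.78
eef_pos: [0.598, -0.2297, 0.0531]
eef_rot: [-3.141, 0.001, 1.543]
ft_force: [-6.6, 0.4, 6.4]
finger_gap: 0.0128
```

>>> move_arm --plan '[{"tx":-15,"ty":0,"tz":0,"twist":0,"claw":0},{"tx":-35,"ty":1,"tz":0,"twist":0,"claw":0},{"tx":-60,"ty":2,"tz":0,"twist":0,"claw":0},{"tx":-85,"ty":2,"tz":0,"twist":0,"claw":0},{"tx":-110,"ty":3,"tz":0,"twist":0,"claw":0},{"tx":-135,"ty":4,"tz":0,"twist":0,"claw":0},{"tx":-155,"ty":4,"tz":0,"twist":0,"claw":0},{"tx":-170,"ty":5,"tz":0,"twist":0,"claw":0},{"tx":-178,"ty":5,"tz":0,"twist":0,"claw":0},{"tx":-182,"ty":5,"tz":0,"twist":0,"claw":0},{"tx":-182,"ty":5,"tz":0,"twist":0,"claw":0}]'

```text
time_s: 48.15
eef_pos: [0.4172, -0.2252, 0.053]
eef_rot: [3.14, 0.002, 1.543]
ft_force: [-2.1, -0.1, 8.6]
finger_gap: 0.0133
```

Close to shut. I nudge it to the stop.

>>> move_arm --plan '[{"tx":-2,"ty":0,"tz":0,"twist":0,"claw":0},{"tx":-4,"ty":0,"tz":0,"twist":0,"claw":0},{"tx":-6,"ty":0,"tz":0,"twist":0,"claw":0},{"tx":-6,"ty":0,"tz":0,"twist":0,"claw":0}]'

```text
time_s: 48.65
eef_pos: [0.4129, -0.2251, 0.053]
eef_rot: [3.136, 0.002, 1.543]
ft_force: [5.7, 1.3, 4.0]
finger_gap: 0.0131
```

The lid stopped 185 mm from the open stop and resists with +5.7 N. I release, lift clear and look.

>>> move_arm --plan '[{"tx":0,"ty":0,"tz":0,"twist":0,"claw":50},{"tx":0,"ty":0,"tz":0,"twist":0,"claw":50},{"tx":0,"ty":0,"tz":40,"twist":0,"claw":50},{"tx":0,"ty":0,"tz":100,"twist":0,"claw":50},{"tx":0,"ty":0,"tz":160,"twist":0,"claw":50},{"tx":0,"ty":-50,"tz":180,"twist":0,"claw":50},{"tx":0,"ty":-100,"tz":180,"twist":0,"claw":50},{"tx":0,"ty":-100,"tz":180,"twist":0,"claw":50},{"tx":0,"ty":-100,"tz":180,"twist":0,"claw":50}]'

```text
time_s: 49.78
eef_pos: [0.4098, -0.3235, 0.2303]
eef_rot: [-3.14, -0.002, 1.542]
ft_force: [-0.1, 0.6, -0.5]
finger_gap: 0.0427
```

```bash
python3 -c "
from h import *
w=cam('wrist');b=cam('scene');print(state()['time_s'],state()['eef_pos'])
cv2.imwrite('pics/end.png',np.hstack([w['p'][0:320,180:560],b['p'][100:320,80:460][:220].repeat(1,0)[:220] if 0 else cv2.resize(b['p'][130:290,130:335],(410,320))])[:,:,::-1])"
```

```text
49.875 [ 0.41022443 -0.32297657  0.230626  ]
```

View pics/end.png

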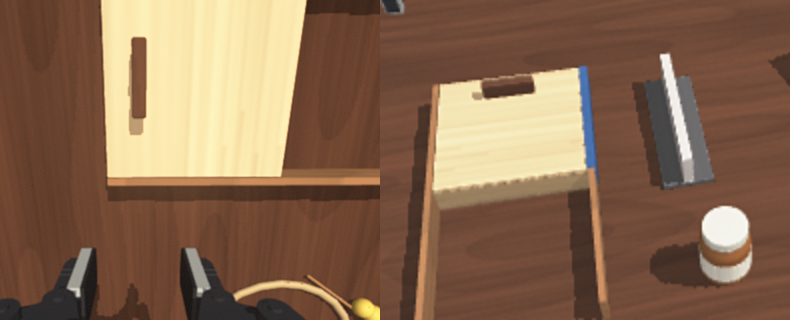

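The lid's edges line up with the box at both ends, the arm is clear and the jar stands upright. I hand in.

```bash
python3 -c "
from rig import close_job
print(close_job())"
```

```text
the job is handed in; nothing more can be done
None
```

All four markers (red, green, blue, yellow) are in the box, and I handed the job in at about 50 s. I slid the lid open to its stop, then swung each held marker over against the rail and laid it in the box. Then I slid the lid shut to its other stop.

- **Markers:** my last wrist view before closing showed all four flat and parallel, none on top of another. They were at about x = -51, -15, 22 and 58 mm in the box. Their coloured ends were about 70 mm towards the blue stripe, red about 91 mm.
- **Lid:** the two stops were 185 mm apart, and the last picture shows the lid's edges in line with the box.
- **Disagreements:**
  - The lid started about 11 mm open, not fully shut.
  - Red was knocked about 20 mm towards the blue end after I placed it. Its centre is still about 16 mm off the middle, against the 30 mm allowed, so I left it.
- **Not measured:** I didn't read the rail contact force directly. I only saw red lying across the rail, and the same cap position in the wrist view for the others.
- **Bystanders:** the jar was upright in the last picture. I didn't check the spool and bowl again at the end, but the arm never went near them.

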